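# Hang the teal offcut caddy on the two-pronged hook

## Task

Clear the cutting table: pick up the teal caddy by its wooden handle and hang it on the two-pronged hook, so that both prongs run under the handle and the caddy hangs upright and still, clear of the table. Keep it roughly upright on the way so that the glass in it stays put, and leave the yellow caddy and the pale yellow glass crescent where they are.

Things in the scene. Friction and masses are not known exactly. Their poses are not given: they have to be found in the camera images.
- teal_grip (a point): Centre of the wooden handle bar of the teal caddy (loose, 0.15 kg, swings if jerked): tray 70 (x) x 130 (y) x 45 mm high with a rigid arched handle, symmetrical end for end. Bar 12 thick (x), 14 high, along y. Point is 132 mm above the tray's underside, 7 above the bar's underside, 87 above the rim: free window 80 high, 122 wide under the bar. Axes: x across the bar (pinch this way), y along it, z up.
- hook_seat (a point): Fixed hook: point midway between two level brass prongs, at their upper sides, 190 mm above the table. Axes: x from free tips to post, y prong to prong, z up. Prongs 8 mm thick at y = +-36, from a post (24 thick, top z 192) at x = +85 to x = -45, where tips turn up 20 mm above this level; they point roughly to the robot. A bar at x -34 to +36 hangs clear. Foot plate 120 x 120 x 12 under the post.
- yellow_grip (a point): Centre of the handle bar of the pale yellow caddy, same shape, sizes and axes as the teal one, holding pale yellow offcuts; it stands on the table and is to be left alone. Which of the two caddies stands where changes.
- crescent: Pale yellow glass crescent lying flat on the table, about 40 x 95 mm, 5 mm thick; origin on its underside near its middle. To be left alone.

How it is judged:
By the outcome, as a careful person would: the job done as asked, in the order asked, and still so for the second after the job is handed in, with the robot touching nothing.
It also fails if it takes over 48 s, if anything falls off the work surface, if the arm or the gripper's body presses on something with over 40 N, if the wrist force passes 120 N, or if a joint passes its speed limit or range.

## Robot

A 7-joint arm with a two-finger parallel gripper is mounted at the origin on the work surface. World frame = base frame: x ahead of the robot, y to its left, z up, the work surface at z = 0. Lengths are in m, angles in degrees, forces in N, time in s.
With the tool pointing down it reaches from about 0.35 to 0.9 m from the base axis. Payload 7.2 kg.
Tool frame: the origin (TCP) lies on the centre line of the jaws, within the pads' length; the fingertips stand r.tip_extent ahead of it and the grasp point (between the pads) lies 5 mm behind it (r.tip_extent is the distance from the TCP to the fingertips, in m); z points along the fingers, y is the direction in which the jaws open and shut (so a half turn about z gives the same grasp; the last joint's range is limited). The gripper opens to 88 mm and grips with 3 to 60 N. Pads are 20 mm wide; open, the fingers measure 115 mm over their backs; the gripper's body (75 mm by 178 mm) begins 61 mm behind the grasp point.
Start: joints at [-76.272, 23.554, -0.728, 91.456, 0.321, 64.991, -4.71], TCP at [0.189, 0.596, 0.237] pointing down, gripper open.
Joint ranges: [-169.25, 169.25], [-16.82, 113.86], [-84.01, 82.57], [7.8, 145.47], [-59.2, 239.2], [7.22, 106.19], [-163.78, 163.78]. Speed limits (degrees/s): [136.94, 136.94, 172.46, 172.46, 180, 180, 180].

## Interface

Orientations are given as [roll, pitch, yaw] about the fixed x, y, z axes, in that order (R = Rz(yaw) Ry(pitch) Rx(roll)).
In Python, from workcell import r gives the robot as it stands.
- The arm moves only by the tool apply_moves, never from a script. Its argument "steps" is a list that holds one entry, the list of rows, each a list of 7 numbers: the shift along the tool's x, y, z each as a share of 0.1 m, from -1 to 1, then the turn, a rotation vector about the tool's x, y, z each as a share of 0.5 rad, from -1 to 1, then the closure, from 0 (fully open) to 1 (shut). In form: [[[dx, dy, dz, wx, wy, wz, grip], ...]]. A call has 1 to 12 rows; each row is the pose to reach, as a shift and turn from the pose commanded when the call began, along the tool's axes at that moment; what a row does not reach only later rows make up. A row lasts 1/8 s, in which the tool goes at most 62.5 mm and 10.7 degrees, less where a joint would pass 70% of its speed; a pose out of reach is approached as far as the arm can. A call with a number of a shift or a turn outside -1 to 1 is refused whole. A call with a gripper value outside its range is refused whole. The fingers move at their own pace and stop on an object; "squeeze" is the grip in N (left out, the last holds). Time passes only in rows, so rows that repeat a pose let the fingers close. It gives the time, the measured TCP pose, the force and the opening at its end, in the units of the state.
- r.get_state(): the state, without advancing time (a new reading comes with each control period).
- r.camera(name): name is "side" or "top"; returns the picture (480x640x3 uint8, red, green, blue); there is no depth.
- r.calibration(name): a dict with "fovy" (degrees; the focal length in pixels is half the picture's height over the tangent of half this angle, whatever the lens; pixels are square), "cx", "cy" (the principal point, pixels), "extrinsics" (4x4, takes a point from camera to world coordinates). Camera axes: x right, y down, z forward; pixel columns grow to the right and rows downward; lengths in m; the calibration is good to about 2 mm. A picture is of the moment at which its call begins. calibration takes no time and is no camera call.
- r.close_job(): hands the job in, once; it reports no verdict.
The state is a dict: "t": time; "joints": joint angles; "dq": joint speeds; "joint_torque": joint torques, N m; "position": TCP position; "eef_rot": TCP orientation; "contact_force": force on the tool from outside, world axes, zero at the start; "ft_torque": the same for the moment, N m; "width": finger opening in m.
Only numpy, scipy, OpenCV 4.12 (cv2) and the standard library are available. Lean on these libraries where they do the work, as an engineer would, in place of code of your own. Each camera call takes 0.05 s, during which the arm holds its last target.

## Working session

There is one attempt and no reset: what is moved stays moved. The work goes in short steps, Python scripts to look and compute and a tool call to move; the robot and the scene stay as the last step left them, time stands still between calls to the robot, and variables do not carry over. Pictures are saved under pics/ and viewed, and the job is handed in when it is done.

Besides the shell and the picture viewer there is one more tool, called after "Call:" in YAML: its name, and indented under it one key for each argument. apply_moves: Moves the arm, as the interface text tells. Its arguments: {"type":"object","properties":{"steps":{"type":"array"},"squeeze":{"type":"number"}},"required":["steps"]}

```bash
mkdir -p pics; python3 - <<'E'
from workcell import r
import cv2
for n in("side","top"):
    im=r.camera(n); cv2.imwrite(f"pics/{n}0.png",im[:,:,::-1])
    print(n,r.calibration(n))
print(r.get_state(), r.tip_extent)
E
```

```text
side {'fovy': 49.38256547579622, 'cx': 309.11354927253126, 'cy': 245.66180313671055, 'extrinsics': array([[ 0.75613562, -0.44985484,  0.47527839, -0.01151947],
       [-0.6543968 , -0.52517246,  0.54402087, -0.55711528],
       [ 0.0048727 , -0.72237422, -0.69148517,  0.88610313],
       [ 0.        ,  0.        ,  0.        ,  1.        ]])}
top {'fovy': 42.95017736291635, 'cx': 319.2965167598435, 'cy': 233.62726160421218, 'extrinsics': array([[-0.0275446 , -0.99171677,  0.12545578,  0.37785234],
       [-0.99959308,  0.0263952 , -0.01081521,  0.02452859],
       [ 0.00741419, -0.12570263, -0.99204026,  1.33605109],
       [ 0.        ,  0.        ,  0.        ,  1.        ]])}
{'t': 0.1, 'joints': array([-76.27160765,  23.595747  ,  -0.72661412,  91.49829521,
         0.32008098,  64.99145638,  -4.70909856]), 'dq': array([-0.03627326, -0.06169843,  0.02579952, -0.14277083, -0.06405036,
       -0.08088357, -0.05984612]), 'joint_torque': array([ 3.07512142e-03, -5.89094424e+01,  6.43937364e-01, -2.91709524e+01,
       -5.37855690e-02,  1.44632708e-02,  3.22868209e-05]), 'position': array([0.18927147, 0.59519438, 0.23589677]), 'eef_rot': array([-1.79916739e+02,  5.88603201e-03,  1.62364122e+02]), 'contact_force': array([-0.32043805, -0.0213965 , -0.19650764]), 'ft_torque': array([-0.02191416,  0.05927376,  0.02798622]), 'width': 0.08798985562089885} 0.014
```

View pics/side0.png

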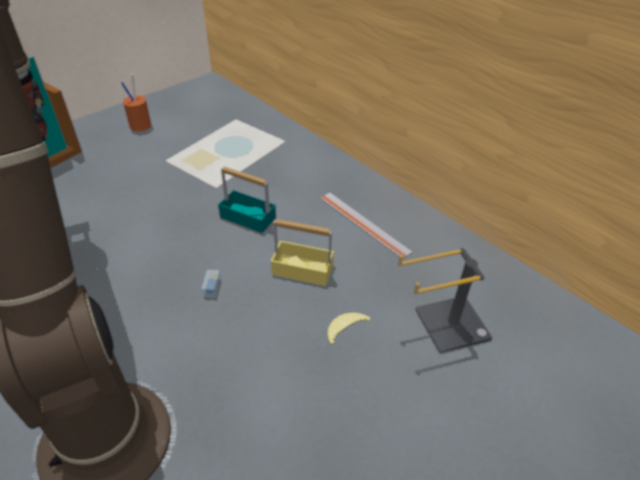

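View pics/top0.png

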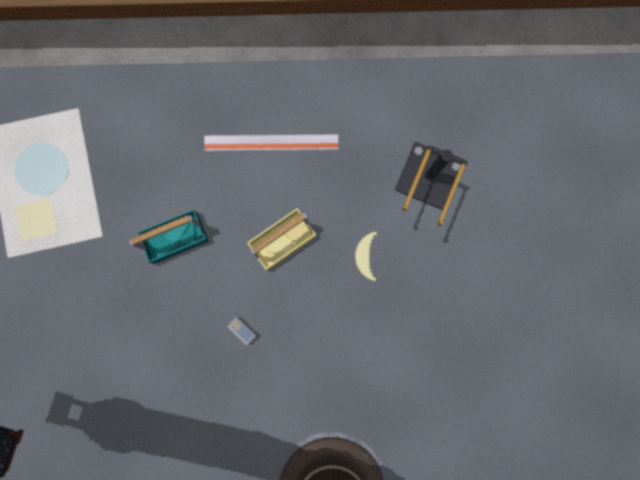

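The side view shows the teal caddy's bar from (222,170) to (268,184), the yellow caddy beside it, and the hook's tips at about (401,261) and (417,289). In the top view the teal bar runs (133,241)–(191,219). The prongs run (405,210)–(428,150) and (440,223)–(463,165).

```bash
cat > h.py <<'E'
import numpy as np, cv2
from workcell import r
def ray(n,px):
    c=r.calibration(n); f=240/np.tan(np.radians(c["fovy"]/2)); E=c["extrinsics"]
    d=E[:3,:3]@np.array([(px[0]-c["cx"])/f,(px[1]-c["cy"])/f,1]); return E[:3,3],d/np.linalg.norm(d)
def plane(n,px,z):
    o,d=ray(n,px); return o+d*(z-o[2])/d[2]
def tri(p,q):
    o1,d1=ray("side",p);o2,d2=ray("top",q)
    s=np.linalg.lstsq(np.c_[d1,-d2],o2-o1,rcond=None)[0]
    a=o1+s[0]*d1;b=o2+s[1]*d2; return (a+b)/2,np.linalg.norm(a-b)
def proj(n,P):
    c=r.calibration(n); f=240/np.tan(np.radians(c["fovy"]/2)); E=c["extrinsics"]
    q=E[:3,:3].T@(np.array(P)-E[:3,3]); return np.array([f*q[0]/q[2]+c["cx"],f*q[1]/q[2]+c["cy"]])
def blobs(im,lo,hi,roi,amin=40):
    hsv=cv2.cvtColor(im,cv2.COLOR_RGB2HSV); m=cv2.inRange(hsv,lo,hi)
    k=np.zeros_like(m);x0,y0,x1,y1=roi;k[y0:y1,x0:x1]=m[y0:y1,x0:x1]
    out=[]
    for c in cv2.findContours(k,cv2.RETR_EXTERNAL,cv2.CHAIN_APPROX_NONE)[0]:
        if cv2.contourArea(c)<amin: continue
        (cx,cy),(w,h),a=cv2.minAreaRect(c); b=cv2.boxPoints(((cx,cy),(w,h),a))
        e=[(b[0]+b[1])/2,(b[2]+b[3])/2] if np.linalg.norm(b[0]-b[1])<np.linalg.norm(b[1]-b[2]) else [(b[1]+b[2])/2,(b[3]+b[0])/2]
        M=cv2.moments(c); e=sorted(e,key=lambda p:p[0])
        out.append((np.round(e,1).tolist(),round(min(w,h),1),(round(M["m10"]/M["m00"],1),round(M["m01"]/M["m00"],1)),cv2.contourArea(c)))
    return out
E
python3 - <<'E'
from h import *
S=cv2.imread("pics/side0.png")[:,:,::-1].copy();T=cv2.imread("pics/top0.png")[:,:,::-1].copy()
hs=cv2.cvtColor(S,cv2.COLOR_RGB2HSV);ht=cv2.cvtColor(T,cv2.COLOR_RGB2HSV)
print(hs[176,245],hs[284,440],ht[230,160],ht[180,417],hs[228,300],hs[255,300])
lo,hi=(8,110,80),(24,255,255)
for b in blobs(T,lo,hi,(110,190,330,280))+blobs(T,lo,hi,(390,130,480,240)): print("T",b)
for b in blobs(S,lo,hi,(200,150,345,240))+blobs(S,lo,hi,(390,240,490,300)): print("S",b)
E
```

```text
[ 18 118 154] [ 20  90 164] [ 16 110 172] [ 19 146 164] [ 17 122 113] [ 25 126 127]
T ([[439.20001220703125, 224.10000610351562], [462.5, 163.39999389648438]], 4.5, (451.1, 193.4), 180.0)
T ([[403.8999938964844, 209.0], [428.79998779296875, 149.3000030517578]], 4.3, (417.0, 177.8), 200.5)
S ([[276.8999938964844, 222.60000610351562], [327.1000061035156, 232.3000030517578]], 4.0, (301.6, 227.4), 150.0)
S ([[223.8000030517578, 169.60000610351562], [262.79998779296875, 182.60000610351562]], 3.2, (244.6, 176.5), 90.5)
S ([[418.20001220703125, 291.8999938964844], [479.20001220703125, 276.70001220703125]], 5.8, (454.5, 282.6), 173.0)
S ([[401.8999938964844, 262.70001220703125], [460.20001220703125, 250.6999969482422]], 2.8, (433.6, 256.3), 90.5)
```

```bash
python3 - <<'E'
from h import *
S=cv2.imread("pics/side0.png")[:,:,::-1].copy();T=cv2.imread("pics/top0.png")[:,:,::-1].copy()
lo,hi=(8,75,70),(23,255,255)
for b in blobs(T,lo,hi,(110,190,230,280),30)+blobs(T,lo,hi,(390,130,480,240)): print("T",b)
for b in blobs(S,lo,hi,(200,150,275,200),30)+blobs(S,lo,hi,(390,240,490,300)): print("S",b)
def crop(I,x,y,w,h,s): return cv2.resize(I[y:y+h,x:x+w],None,fx=s,fy=s,interpolation=cv2.INTER_CUBIC)
a=np.vstack([np.hstack([crop(T,120,200,100,75,4),crop(T,385,140,100,75,4)]),np.hstack([crop(S,205,160,100,75,4),crop(S,395,240,100,75,4)])])
cv2.imwrite("pics/crop.png",a[:,:,::-1])
E
```

```text
T ([[132.1999969482422, 241.39999389648438], [187.6999969482422, 217.60000610351562]], 6.8, (159.8, 229.5), 318.5)
T ([[439.20001220703125, 224.10000610351562], [462.70001220703125, 162.89999389648438]], 5.6, (451.1, 193.4), 252.5)
T ([[403.70001220703125, 209.3000030517578], [428.79998779296875, 148.89999389648438]], 5.5, (416.9, 177.8), 271.5)
S ([[223.0, 169.0], [263.79998779296875, 182.60000610351562]], 5.7, (244.4, 176.1), 188.5)
S ([[414.5, 287.6000061035156], [480.29998779296875, 279.79998779296875]], 10.5, (448.9, 283.6), 262.5)
S ([[389.29998779296875, 253.60000610351562], [460.3999938964844, 258.70001220703125]], 19.3, (424.0, 256.1), 227.5)
```

View pics/crop.png

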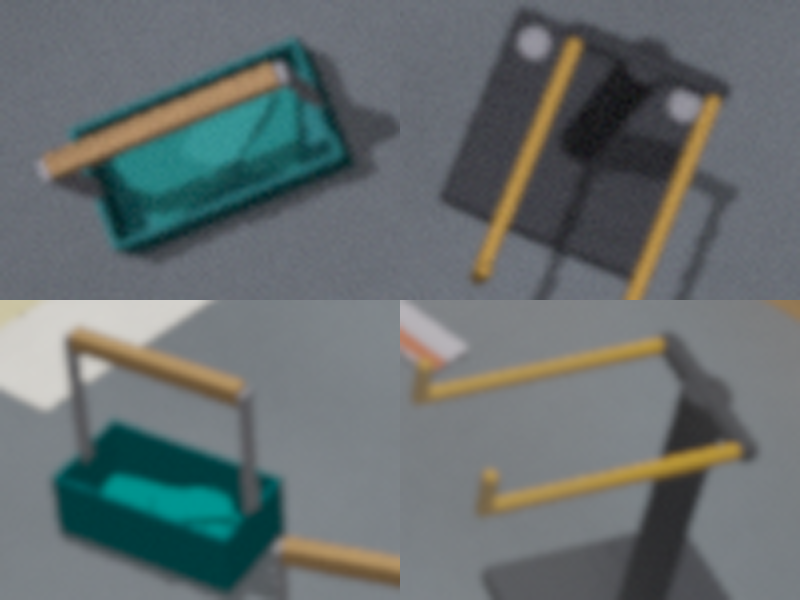

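The crops show the teal bar with metal ends, top (131,241.5)–(190,218) and side (222.5,169.2)–(268,183.7). The brass prongs show clearly in both views.

```bash
python3 - <<'E'
from h import *
print("bar ends tri"); 
for p,q in [((222.5,169.2),(131,241.7)),((268,183.7),(190.5,218)),((245.2,176.4),(160.7,229.7))]: print(tri(p,q), plane("side",p,.132),plane("top",q,.132))
print("hook")
for nm,q,p in [("Lroot",(428.75,150.5),(461,252.5)),("Rroot",(463.5,165),(481,277.5)),]: print(nm,plane("top",q,.186),plane("side",p,.186),tri(p,q))
for nm,q,p in [("Ltip",(404.5,210),(400.5,259.5)),("Rtip",(439.3,224),(416.8,285.5))]: print(nm,plane("top",q,.205),plane("side",p,.205),tri(p,q))
# prong bends (bottom of upturned) 
for q in [(416.9,177.8),(451.1,193.4)]: print(plane("top",q,.188))
for q in [(301.6,227.4)]: print(plane("side",q,.132))
print("base", proj("top",(0,0,0)),proj("top",(.55,.2,0)))
E
```

```text
bar ends tri
(array([0.52488479, 0.3855208 , 0.12860712]), np.float64(0.0012948711617259635)) [0.52300359 0.38091473 0.132     ] [0.52392853 0.38485749 0.132     ]
(array([0.57133898, 0.26579244, 0.12959298]), np.float64(0.006392332896201749)) [0.57213448 0.26140383 0.132     ] [0.56832853 0.26712478 0.132     ]
(array([0.54877058, 0.32587969, 0.12843761]), np.float64(0.0045750854040431345)) [0.54800099 0.32041919 0.132     ] [0.54636936 0.32625794 0.132     ]
hook
Lroot [ 0.67983798 -0.20434628  0.186     ] [ 0.67844052 -0.21009774  0.186     ] (array([ 0.68239963, -0.20656934,  0.18050451]), np.float64(0.0030227979148699786))
Rroot [ 0.6494249 -0.2700886  0.186    ] [ 0.65317658 -0.2742755   0.186     ] (array([ 0.65156145, -0.27239895,  0.18503482]), np.float64(0.005308170867028522))
Ltip [ 0.56138506 -0.14917308  0.205     ] [ 0.56013781 -0.15836998  0.205     ] (array([ 0.56466008, -0.15221637,  0.19683436]), np.float64(0.005165660654676065))
Rtip [ 0.53309219 -0.213285    0.205     ] [ 0.53376912 -0.22009108  0.205     ] (array([ 0.53565466, -0.21616283,  0.19983719]), np.float64(0.005009693293860582))
[ 0.62613993 -0.17845638  0.188     ]
[ 0.59398399 -0.24259258  0.188     ]
[0.53189672 0.09006477 0.132     ]
base [331.23753003 492.30429116] [233.10386955 234.46857142]
```

```bash
cat >> h.py <<'E'
from scipy.spatial.transform import Rotation as Ro
def plan(P,ay,cap=1.0):
    """target TCP P, tool y at world angle ay, tool down"""
    s=r.get_state(); R0=Ro.from_euler("xyz",s["eef_rot"],degrees=True)
    z=np.array([0,0,-1.]);y=np.array([np.cos(np.radians(ay)),np.sin(np.radians(ay)),0]);x=np.cross(y,z)
    R1=Ro.from_matrix(np.c_[x,y,z])
    d=R0.inv().apply(np.array(P)-s["position"])/.1; w=(R0.inv()*R1).as_rotvec()/.5
    print("t",round(s["t"],2),"pos",s["position"].round(4),"rpy",s["eef_rot"].round(1),"F",s["contact_force"].round(1),"w",round(s["width"],4),"j",s["joints"].round(0))
    print("shift",d.round(3),"turn",w.round(3))
E
python3 -c "
from h import *
plan((.548,.323,.237),21)"
```

```text
t 0.1 pos [0.1893 0.5952 0.2359] rpy [-179.9    0.   162.4] F [-0.3 -0.  -0.2] w 0.088 j [-76.  24.  -1.  91.   0.  65.  -5.]
shift [-4.243 -1.507 -0.008] turn [-3.000e-03  1.000e-03  1.793e+00]
```

Call:
apply_moves:
  steps:
    - [[-0.4, -0.15, 0, 0, 0, 0.3, 0], [-1, -0.4, 0, 0, 0, 0.6, 0], [-1, -0.4, 0, 0, 0, 0.9, 0]]

```text
t: 0.48
position: [0.2776, 0.5233, 0.2366]
eef_rot: [-180.0, 0.2, 135.9]
contact_force: [-0.1, -0.2, -0.5]
width: 0.0879
```

```bash
python3 -c "
from h import *
plan((.548,.323,.237),21)"
```

```text
t 0.47 pos [0.2776 0.5233 0.2366] rpy [-180.     0.2  135.9] F [-0.1 -0.2 -0.5] w 0.0879 j [-72.  20.   6.  97.  -2.  63. -19.]
shift [-3.335  0.446  0.005] turn [0.001 0.006 0.868]
```

Call:
apply_moves:
  steps:
    - [[-0.5, 0.1, 0, 0, 0, 0.3, 0], [-1, 0.15, 0, 0, 0, 0.6, 0], [-1, 0.15, 0, 0, 0, 0.85, 0]]

```text
t: 0.85
position: [0.3597, 0.4657, 0.2366]
eef_rot: [180.0, 0.1, 111.6]
contact_force: [-1.2, 1.1, -0.1]
width: 0.0875
```

```bash
python3 -c "
from h import *
plan((.548,.323,.237),21)"
```

```text
t 0.85 pos [0.3597 0.4657 0.2366] rpy [1.800e+02 1.000e-01 1.116e+02] F [-1.2  1.1 -0.1] w 0.0875 j [-67.  20.  13.  97.  -5.  63. -31.]
shift [-2.019e+00  1.227e+00  1.000e-03] turn [0.002 0.004 0.02 ]
```

Call:
apply_moves:
  steps:
    - [[-0.5, 0.3, 0, 0, 0, 0, 0], [-1, 0.6, 0, 0, 0, 0, 0], [-1, 0.6, 0, 0, 0, 0, 0]]

```text
t: 1.23
position: [0.4531, 0.3949, 0.2365]
eef_rot: [180.0, 0.2, 111.8]
contact_force: [-0.3, 0.9, -0.9]
width: 0.088
```

Call:
apply_moves:
  steps:
    - [[-0.5, 0.3, 0, 0, 0, 0, 0], [-0.9, 0.55, 0, 0, 0, 0, 0], [-0.9, 0.55, 0, 0, 0, 0, 0], [-0.9, 0.55, 0, 0, 0, 0, 0]]

```text
t: 1.72
position: [0.5327, 0.338, 0.2361]
eef_rot: [-179.9, -0.0, 112.3]
contact_force: [0.3, -0.3, 0.0]
width: 0.0877
```

```bash
python3 -c "
from h import *
plan((.548,.323,.237),21)
for n in('side','top'): cv2.imwrite(f'pics/{n}1.png',r.camera(n)[:,:,::-1])
S=cv2.imread('pics/side1.png');T=cv2.imread('pics/top1.png')
cr=lambda I,x,y:cv2.resize(I[y:y+150,x:x+200],None,fx=2,fy=2,interpolation=cv2.INTER_CUBIC)
cv2.imwrite('pics/c1.png',np.hstack([cr(S,150,80),cr(T,70,160)]))
"
```

```text
t 1.73 pos [0.5327 0.338  0.2361] rpy [-179.9   -0.   112.3] F [ 0.3 -0.3  0. ] w 0.0877 j [-49.  25.  17.  91.  -8.  65.  -8.]
shift [-0.197  0.085 -0.009] turn [-0.003 -0.001  0.045]
```

View pics/c1.png

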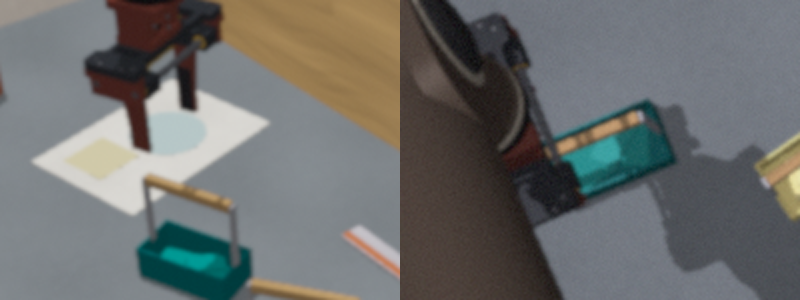

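```bash
python3 -c "
from h import *
print(proj('side',(.5327,.338,.222)))
print([proj('side',(.5327+k*.05*np.cos(np.radians(22.3)),.338+k*.05*np.sin(np.radians(22.3)),.222)) for k in(-1,1)])
"
```

```text
[232.21301417 143.76829566]
[array([220.04885966, 154.66143649]), array([243.74183041, 133.44410759])]
```

Call:
apply_moves:
  steps:
    - [[-0.2, 0.07, 0, 0, 0, 0, 0], [-0.2, 0.07, 0, 0, 0, 0, 0], [-0.2, 0.07, 0.3, 0, 0, 0, 0], [-0.2, 0.07, 0.6, 0, 0, 0, 0], [-0.2, 0.07, 0.9, 0, 0, 0, 0], [-0.2, 0.07, 0.9, 0, 0, 0, 0], [-0.2, 0.07, 0.9, 0, 0, 0, 0]]

```text
t: 2.7
position: [0.5485, 0.3214, 0.1478]
eef_rot: [179.9, -0.0, 112.2]
contact_force: [0.1, -0.6, 0.7]
width: 0.0878
```

```bash
python3 -c "
from h import *
plan((.548,.321,.127),21.5)
for n in('side','top'): cv2.imwrite(f'pics/{n}2.png',r.camera(n)[:,:,::-1])
S=cv2.imread('pics/side2.png');T=cv2.imread('pics/top2.png')
cr=lambda I,x,y:cv2.resize(I[y:y+100,x:x+133],None,fx=3,fy=3,interpolation=cv2.INTER_CUBIC)
cv2.imwrite('pics/c2.png',np.hstack([cr(S,180,130),cr(T,100,180)]))
"
```

```text
t 2.7 pos [0.5485 0.3214 0.1478] rpy [179.9  -0.  112.2] F [ 0.1 -0.6  0.7] w 0.0878 j [-46.  30.  16.  96. -10.  55.  -4.]
shift [-0.002 -0.006  0.208] turn [ 0.003 -0.001  0.025]
```

View pics/c2.png

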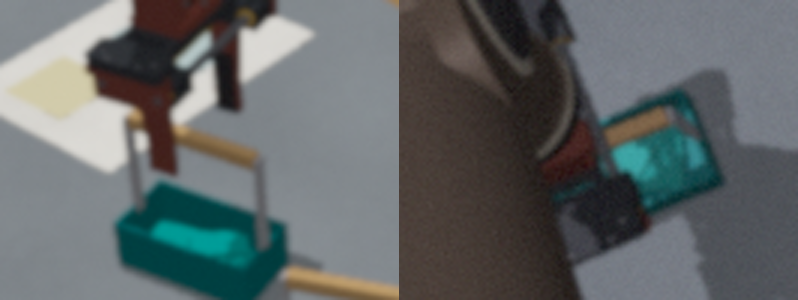

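The near finger stands in front of the bar, close to its middle, and the jaws straddle it. I'll go down the last 20 mm and close.

Call:
apply_moves:
  steps:
    - [[0, 0, 0.1, 0, 0, 0, 0], [0, 0, 0.2, 0, 0, 0, 0], [0, 0, 0.2, 0, 0, 0, 0], [0, 0, 0.2, 0, 0, 0, 0.5], [0, 0, 0.2, 0, 0, 0, 0.8], [0, 0, 0.2, 0, 0, 0, 1], [0, 0, 0.2, 0, 0, 0, 1], [0, 0, 0.2, 0, 0, 0, 1], [0, 0, 0.2, 0, 0, 0, 1], [0, 0, 0.2, 0, 0, 0, 1]]
  squeeze: 30

```text
t: 4.05
position: [0.5479, 0.3212, 0.1267]
eef_rot: [-180.0, -0.0, 112.2]
contact_force: [-0.3, -0.3, -0.4]
width: 0.0212
```

Call:
apply_moves:
  steps:
    - [[0, 0, 0, 0, 0, 0, 1], [0, 0, 0, 0, 0, 0, 1], [0, 0, 0, 0, 0, 0, 1], [0, 0, 0, 0, 0, 0, 1]]

```text
t: 4.55
position: [0.5479, 0.3211, 0.1266]
eef_rot: [180.0, -0.0, 112.2]
contact_force: [0.4, -0.0, -1.2]
width: 0.0118
```

Call:
apply_moves:
  steps:
    - [[0, 0, -0.03, 0, 0, 0, 1], [0, 0, -0.1, 0, 0, 0, 1], [0, 0, -0.2, 0, 0, 0, 1], [0, 0, -0.2, 0, 0, 0, 1], [0, 0, -0.2, 0, 0, 0, 1]]

```text
t: 5.18
position: [0.5478, 0.3212, 0.1468]
eef_rot: [180.0, -0.0, 112.2]
contact_force: [0.1, -0.1, -1.5]
width: 0.0118
```

```bash
python3 -c "
from h import *
plan((.548,.321,.305),21.5)
for n in('side','top'): cv2.imwrite(f'pics/{n}3.png',r.camera(n)[:,:,::-1])
S=cv2.imread('pics/side3.png');T=cv2.imread('pics/top3.png')
cr=lambda I,x,y:cv2.resize(I[y:y+100,x:x+133],None,fx=3,fy=3,interpolation=cv2.INTER_CUBIC)
cv2.imwrite('pics/c3.png',np.hstack([cr(S,180,130),cr(T,100,180)]))
"
```

```text
t 5.17 pos [0.5478 0.3212 0.1468] rpy [180.   -0.  112.2] F [ 0.1 -0.1 -1.5] w 0.0118 j [-46.  30.  16.  96. -10.  55.  -4.]
shift [-2.000e-03  1.000e-03 -1.582e+00] turn [ 0.    -0.     0.026]
```

View pics/c3.png

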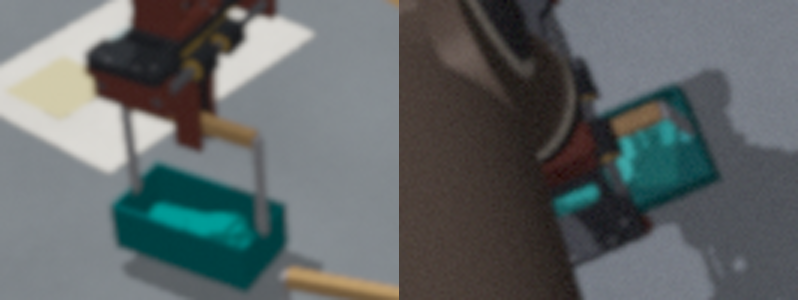

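The caddy is pinched at the middle of its bar and hangs level (width 11.8 mm, weight 1.5 N). I'll lift to transit height.

Call:
apply_moves:
  steps:
    - [[0, 0, -0.1, 0, 0, 0, 1], [0, 0, -0.3, 0, 0, 0, 1], [0, 0, -0.5, 0, 0, 0, 1], [0, 0, -0.7, 0, 0, 0, 1], [0, 0, -0.9, 0, 0, 0, 1], [0, 0, -1, 0, 0, 0, 1]]

```text
t: 6.02
position: [0.5483, 0.3213, 0.2483]
eef_rot: [179.9, -0.0, 112.2]
contact_force: [0.1, 0.2, -1.2]
width: 0.0117
```

Call:
apply_moves:
  steps:
    - [[0, 0, -0.15, 0, 0, 0, 1], [0, 0, -0.35, 0, 0, 0, 1], [0, 0, -0.5, 0, 0, 0, 1], [0, 0, -0.6, 0, 0, 0, 1], [0, 0, -0.6, 0, 0, 0, 1], [0, 0, -0.6, 0, 0, 0, 1]]

```text
t: 6.78
position: [0.5476, 0.321, 0.3059]
eef_rot: [-179.9, 0.0, 112.2]
contact_force: [-0.2, 0.3, -1.6]
width: 0.0115
```

```bash
python3 -c "
from h import *
plan((.471,-.15,.305),-25)"
```

```text
t 6.78 pos [0.5476 0.321  0.3059] rpy [-179.9    0.   112.2] F [-0.2  0.3 -1.6] w 0.0115 j [-48.  22.  18.  85.  -7.  73.  -6.]
shift [-4.07  -2.491  0.013] turn [-2.000e-03  1.000e-03  1.649e+00]
```

Call:
apply_moves:
  steps:
    - [[-0.04, -0.02, 0, 0, 0, 0.02, 1], [-0.12, -0.07, 0, 0, 0, 0.06, 1], [-0.24, -0.14, 0, 0, 0, 0.12, 1], [-0.38, -0.23, 0, 0, 0, 0.18, 1], [-0.52, -0.32, 0, 0, 0, 0.25, 1], [-0.66, -0.41, 0, 0, 0, 0.32, 1], [-0.8, -0.5, 0, 0, 0, 0.38, 1], [-0.94, -0.58, 0, 0, 0, 0.44, 1]]

```text
t: 7.78
position: [0.5295, 0.211, 0.3067]
eef_rot: [180.0, -0.0, 99.5]
contact_force: [-0.1, -0.8, -1.0]
width: 0.012
```

```bash
python3 -c "
from h import *
plan((.471,-.15,.305),-25)"
```

```text
t 7.78 pos [0.5295 0.211  0.3067] rpy [180.   -0.   99.5] F [-0.1 -0.8 -1. ] w 0.012 j [-44.  15.  22.  95.  -6.  71. -11.]
shift [-3.464 -1.174  0.017] turn [ 0.    -0.     1.205]
```

Call:
apply_moves:
  steps:
    - [[-0.15, -0.06, 0, 0, 0, 0.06, 1], [-0.3, -0.11, 0, 0, 0, 0.12, 1], [-0.45, -0.16, 0, 0, 0, 0.18, 1], [-0.6, -0.21, 0, 0, 0, 0.24, 1], [-0.75, -0.26, 0, 0, 0, 0.3, 1], [-0.9, -0.31, 0, 0, 0, 0.36, 1], [-1, -0.34, 0, 0, 0, 0.4, 1]]

```text
t: 8.65
position: [0.5128, 0.1067, 0.3067]
eef_rot: [180.0, -0.0, 88.0]
contact_force: [-0.6, 0.3, -0.7]
width: 0.0117
```

```bash
python3 -c "
from h import *
plan((.471,-.15,.305),-25)"
```

```text
t 8.65 pos [0.5128 0.1067 0.3067] rpy [180.  -0.  88.] F [-0.6  0.3 -0.7] w 0.0117 j [-40.  10.  27. 101.  -5.  69. -14.]
shift [-2.58  -0.33   0.017] turn [ 0.    -0.     0.804]
```

Call:
apply_moves:
  steps:
    - [[-0.14, -0.02, 0, 0, 0, 0.05, 1], [-0.29, -0.04, 0, 0, 0, 0.1, 1], [-0.44, -0.06, 0, 0, 0, 0.15, 1], [-0.58, -0.08, 0, 0, 0, 0.2, 1], [-0.72, -0.1, 0, 0, 0, 0.25, 1], [-0.86, -0.12, 0, 0, 0, 0.3, 1], [-1, -0.13, 0, 0, 0, 0.35, 1]]

```text
t: 9.52
position: [0.4966, 0.0075, 0.3067]
eef_rot: [180.0, -0.0, 78.0]
contact_force: [-0.9, -0.0, -1.9]
width: 0.0121
```

```bash
python3 -c "
from h import *
plan((.471,-.15,.305),-25)"
```

```text
t 9.53 pos [0.4966 0.0075 0.3067] rpy [180.  -0.  78.] F [-0.9 -0.  -1.9] w 0.0121 j [-34.   7.  31. 105.  -4.  69. -14.]
shift [-1.593  0.076  0.016] turn [-0.    -0.     0.455]
```

Call:
apply_moves:
  steps:
    - [[-0.14, 0, 0, 0, 0, 0.05, 1], [-0.28, 0.01, 0, 0, 0, 0.1, 1], [-0.42, 0.02, 0, 0, 0, 0.15, 1], [-0.55, 0.03, 0, 0, 0, 0.2, 1], [-0.67, 0.03, 0, 0, 0, 0.25, 1], [-0.78, 0.04, 0, 0, 0, 0.3, 1], [-0.87, 0.04, 0, 0, 0, 0.34, 1]]

```text
t: 10.4
position: [0.4827, -0.0783, 0.3067]
eef_rot: [180.0, -0.0, 68.3]
contact_force: [-0.2, 0.2, -1.2]
width: 0.012
```

```bash
python3 -c "
from h import *
plan((.471,-.15,.305),-25)"
```

```text
t 10.4 pos [ 0.4827 -0.0783  0.3067] rpy [180.   -0.   68.3] F [-0.2  0.2 -1.2] w 0.012 j [-29.   7.  36. 106.  -4.  69. -13.]
shift [-0.71   0.156  0.017] turn [ 0.    -0.     0.116]
```

Call:
apply_moves:
  steps:
    - [[-0.12, 0.02, 0, 0, 0, 0.03, 1], [-0.25, 0.05, 0, 0, 0, 0.06, 1], [-0.38, 0.08, 0, 0, 0, 0.09, 1], [-0.5, 0.11, 0, 0, 0, 0.11, 1], [-0.6, 0.13, 0, 0, 0, 0.11, 1], [-0.66, 0.15, 0, 0, 0, 0.11, 1], [-0.7, 0.16, 0, 0, 0, 0.11, 1], [-0.7, 0.16, 0, 0, 0, 0.11, 1], [-0.7, 0.16, 0, 0, 0, 0.11, 1]]

```text
t: 11.52
position: [0.472, -0.1482, 0.3066]
eef_rot: [-180.0, -0.0, 65.3]
contact_force: [-0.4, 0.3, -1.0]
width: 0.0117
```

```bash
python3 -c "
from h import *
plan((.471,-.15,.23),-25)
for n in('side','top'): cv2.imwrite(f'pics/{n}4.png',r.camera(n)[:,:,::-1])
"
```

```text
t 11.53 pos [ 0.472  -0.1482  0.3066] rpy [-180.    -0.    65.3] F [-0.4  0.3 -1. ] w 0.0117 j [-23.   8.  40. 105.  -5.  69.  -7.]
shift [-0.021 -0.001  0.766] turn [-0.   -0.    0.01]
```

View pics/side4.png

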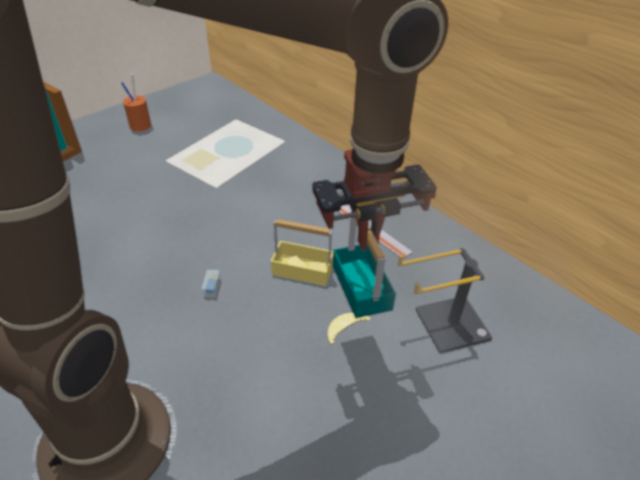

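View pics/top4.png

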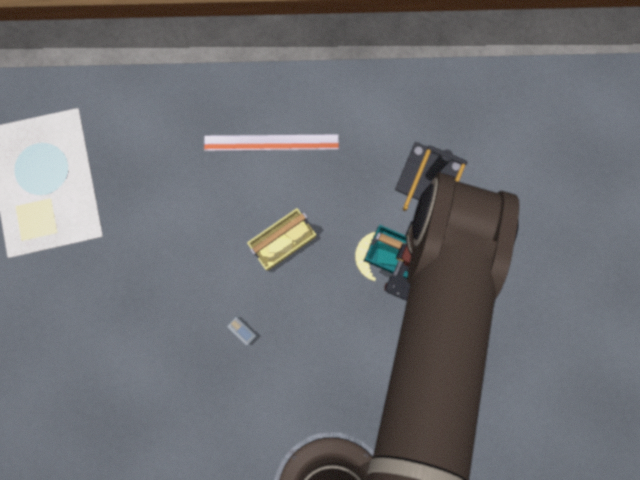

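The caddy hangs level in front of the hook tips, around (365,275) in the side view. The yellow caddy and the crescent have not moved. I'll lower it to insertion height.

Call:
apply_moves:
  steps:
    - [[-0.01, 0, 0.1, 0, 0, 0, 1], [-0.02, 0, 0.25, 0, 0, 0, 1], [-0.04, 0, 0.42, 0, 0, 0, 1], [-0.04, 0, 0.58, 0, 0, 0, 1], [-0.04, 0, 0.7, 0, 0, 0, 1], [-0.04, 0, 0.76, 0, 0, 0, 1], [-0.04, 0, 0.76, 0, 0, 0, 1], [-0.04, 0, 0.76, 0, 0, 0, 1]]

```text
t: 12.62
position: [0.4705, -0.1523, 0.231]
eef_rot: [180.0, -0.0, 65.2]
contact_force: [-0.1, 0.6, -1.5]
width: 0.0119
```

```bash
python3 -c "
from h import *
plan((.589,-.206,.23),-25)
for n in('side','top'): cv2.imwrite(f'pics/{n}5.png',r.camera(n)[:,:,::-1])
S=cv2.imread('pics/side5.png');T=cv2.imread('pics/top5.png')
cr=lambda I,x,y:cv2.resize(I[y:y+133,x:x+178],None,fx=3*.75,fy=3*.75,interpolation=cv2.INTER_CUBIC)
cv2.imwrite('pics/c5.png',np.hstack([cr(S,320,200),cr(T,340,140)]))
"
```

```text
t 12.62 pos [ 0.4705 -0.1523  0.231 ] rpy [180.   -0.   65.2] F [-0.1  0.6 -1.5] w 0.0119 j [-21.  12.  39. 112.  -9.  59.  -2.]
shift [0.008 1.301 0.011] turn [ 0.001 -0.     0.009]
```

View pics/c5.png

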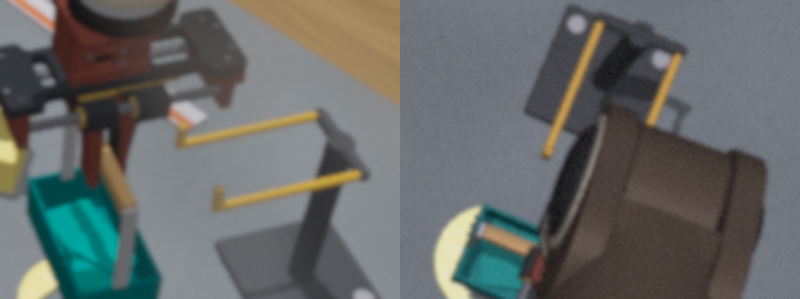

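```bash
python3 -c "
from h import *
c=np.array([.4705,-.1523,.236]);u=np.array([.42,.9075,0])
for k in(-.066,.066): print(proj('side',c+k*u),proj('top',c+k*u))
print(plane('side',(376,291),.236))
"
```

```text
[379.25471368 297.12596994] [444.78518621 271.07248871]
[352.30542221 243.59278585] [377.35444847 242.34147049]
[ 0.44835933 -0.19949236  0.236     ]
```

The bar sits about 5 mm toward +tool x of the grip, against a tolerance of about 21 mm. I'll correct by about 4 mm while advancing.

Call:
apply_moves:
  steps:
    - [[-0.02, 0.05, 0, 0, 0, 0, 1], [-0.04, 0.15, 0, 0, 0, 0, 1], [-0.04, 0.25, 0, 0, 0, 0, 1], [-0.04, 0.35, 0, 0, 0, 0, 1], [-0.04, 0.45, 0, 0, 0, 0, 1], [-0.04, 0.5, 0, 0, 0, 0, 1], [-0.04, 0.5, 0, 0, 0, 0, 1]]

```text
t: 13.6
position: [0.5141, -0.1769, 0.2305]
eef_rot: [-180.0, 0.0, 65.2]
contact_force: [0.3, -0.4, -2.0]
width: 0.0117
```

```bash
python3 -c "
from h import *
plan((.589,-.206,.23),-25)
for n in('side','top'): cv2.imwrite(f'pics/{n}6.png',r.camera(n)[:,:,::-1])
S=cv2.imread('pics/side6.png');T=cv2.imread('pics/top6.png')
cr=lambda I,x,y:cv2.resize(I[y:y+133,x:x+178],None,fx=3*.75,fy=3*.75,interpolation=cv2.INTER_CUBIC)
cv2.imwrite('pics/c6.png',np.hstack([cr(S,320,200),cr(T,340,140)]))
"
```

```text
t 13.6 pos [ 0.5141 -0.1769  0.2305] rpy [-180.     0.    65.2] F [ 0.3 -0.4 -2. ] w 0.0117 j [-17.  18.  39. 105. -13.  61.   2.]
shift [0.05  0.802 0.004] turn [-0.001  0.001  0.008]
```

View pics/c6.png

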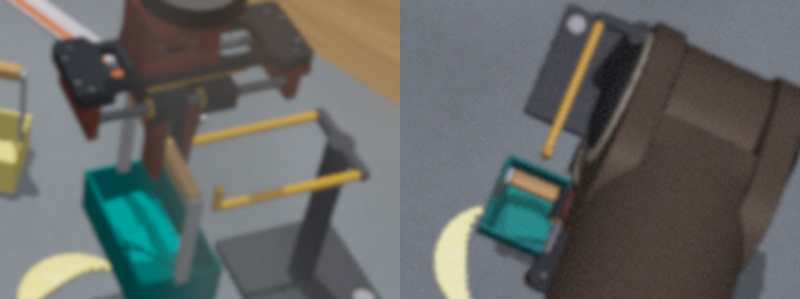

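Call:
apply_moves:
  steps:
    - [[0, 0.05, 0, 0, 0, 0, 1], [0, 0.15, 0, 0, 0, 0, 1], [0, 0.25, 0, 0, 0, 0, 1], [0, 0.35, 0, 0, 0, 0, 1], [0, 0.4, 0, 0, 0, 0, 1], [0, 0.4, 0, 0, 0, 0, 1]]

```text
t: 14.45
position: [0.5504, -0.1938, 0.2304]
eef_rot: [-180.0, 0.0, 65.2]
contact_force: [-0.1, 0.4, -0.4]
width: 0.0117
```

```bash
python3 -c "
from h import *
plan((.589,-.206,.23),-25)
for n in('side','top'): cv2.imwrite(f'pics/{n}7.png',r.camera(n)[:,:,::-1])
S=cv2.imread('pics/side7.png');T=cv2.imread('pics/top7.png')
cr=lambda I,x,y:cv2.resize(I[y:y+133,x:x+178],None,fx=3*.75,fy=3*.75,interpolation=cv2.INTER_CUBIC)
cv2.imwrite('pics/c7.png',np.hstack([cr(S,340,200),cr(T,360,140)]))
"
```

```text
t 14.45 pos [ 0.5504 -0.1938  0.2304] rpy [-180.     0.    65.2] F [-0.1  0.4 -0.4] w 0.0117 j [-14.  23.  38. 100. -15.  63.   5.]
shift [0.051 0.401 0.004] turn [-0.001  0.001  0.008]
```

View pics/c7.png

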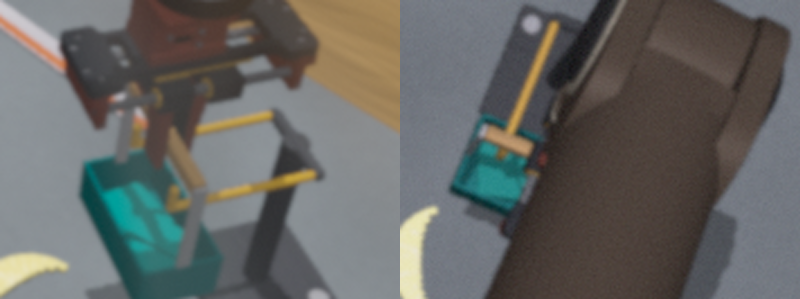

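Both prong tips are inside the handle window. The near tip shows inside the near upright, and the far prong passes under the bar. I'll continue to the seat.

Call:
apply_moves:
  steps:
    - [[0, 0.05, 0, 0, 0, 0, 1], [0, 0.15, 0, 0, 0, 0, 1], [0, 0.25, 0, 0, 0, 0, 1], [0, 0.35, 0, 0, 0, 0, 1], [0, 0.4, 0, 0, 0, 0, 1], [0, 0.4, 0, 0, 0, 0, 1], [0, 0.4, 0, 0, 0, 0, 1]]

```text
t: 15.42
position: [0.5864, -0.2102, 0.2306]
eef_rot: [-180.0, 0.0, 65.2]
contact_force: [0.7, 1.1, -0.5]
width: 0.0117
```

```bash
python3 -c "
from h import *
plan((.589,-.206,.192),-25)
for n in('side','top'): cv2.imwrite(f'pics/{n}8.png',r.camera(n)[:,:,::-1])
S=cv2.imread('pics/side8.png');T=cv2.imread('pics/top8.png')
cr=lambda I,x,y:cv2.resize(I[y:y+133,x:x+178],None,fx=3*.75,fy=3*.75,interpolation=cv2.INTER_CUBIC)
cv2.imwrite('pics/c8.png',np.hstack([cr(S,340,200),cr(T,360,140)]))
"
```

```text
t 15.43 pos [ 0.5864 -0.2102  0.2306] rpy [-180.     0.    65.2] F [ 0.7  1.1 -0.5] w 0.0117 j [-11.  27.  38.  94. -18.  65.   6.]
shift [0.05  0.006 0.386] turn [-0.001  0.     0.008]
```

View pics/c8.png

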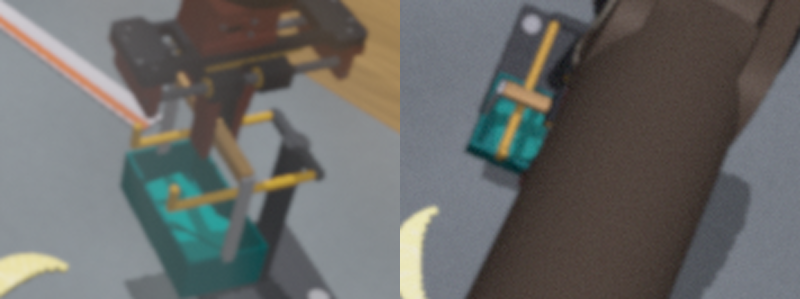

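The bar is over the middle of the prongs with both prongs inside the window. I'll lower it.

Call:
apply_moves:
  steps:
    - [[0, 0, 0.05, 0, 0, 0, 1], [0, 0, 0.13, 0, 0, 0, 1], [0, 0, 0.21, 0, 0, 0, 1], [0, 0, 0.28, 0, 0, 0, 1], [0, 0, 0.32, 0, 0, 0, 1], [0, 0, 0.34, 0, 0, 0, 1], [0, 0, 0.34, 0, 0, 0, 1], [0, 0, 0.34, 0, 0, 0, 1]]

```text
t: 16.52
position: [0.5867, -0.2104, 0.1969]
eef_rot: [180.0, -0.0, 65.2]
contact_force: [0.3, -0.7, -1.2]
width: 0.0117
```

Call:
apply_moves:
  steps:
    - [[0, 0, 0.01, 0, 0, 0, 1], [0, 0, 0.02, 0, 0, 0, 1], [0, 0, 0.03, 0, 0, 0, 1], [0, 0, 0.03, 0, 0, 0, 1]]

```text
t: 17.02
position: [0.5866, -0.2102, 0.1935]
eef_rot: [-180.0, -0.0, 65.2]
contact_force: [-0.5, -0.1, -1.6]
width: 0.0119
```

Call:
apply_moves:
  steps:
    - [[0, 0, 0.01, 0, 0, 0, 1], [0, 0, 0.02, 0, 0, 0, 1], [0, 0, 0.02, 0, 0, 0, 1], [0, 0, 0.02, 0, 0, 0, 1]]

```text
t: 17.52
position: [0.5866, -0.2103, 0.1916]
eef_rot: [180.0, -0.0, 65.2]
contact_force: [-0.3, -0.7, -1.4]
width: 0.0122
```

```bash
python3 -c "
from h import *
plan((.589,-.206,.192),-25)
for n in('side','top'): cv2.imwrite(f'pics/{n}9.png',r.camera(n)[:,:,::-1])
S=cv2.imread('pics/side9.png');T=cv2.imread('pics/top9.png')
cr=lambda I,x,y:cv2.resize(I[y:y+100,x:x+133],None,fx=3,fy=3,interpolation=cv2.INTER_CUBIC)
cv2.imwrite('pics/c9.png',np.hstack([cr(S,370,230),cr(T,380,140)]))
"
```

```text
t 17.52 pos [ 0.5866 -0.2103  0.1916] rpy [180.   -0.   65.2] F [-0.3 -0.7 -1.4] w 0.0122 j [-10.  29.  36.  97. -19.  61.   7.]
shift [ 0.049  0.004 -0.004] turn [ 0.    -0.     0.009]
```

View pics/c9.png

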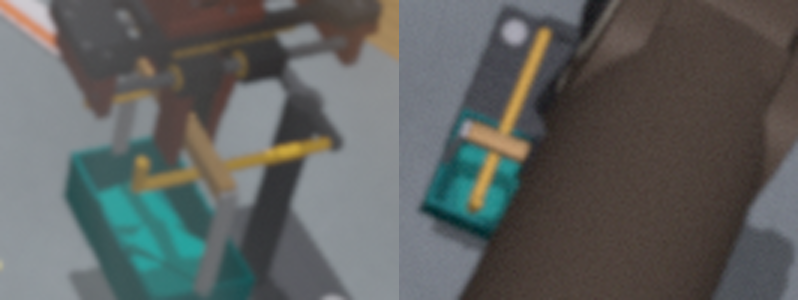

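Still carrying the full weight, so I'll go on in 1 mm steps.

Call:
apply_moves:
  steps:
    - [[0, 0, 0.01, 0, 0, 0, 1], [0, 0, 0.01, 0, 0, 0, 1], [0, 0, 0.01, 0, 0, 0, 1]]

```text
t: 18.0
position: [0.5867, -0.2103, 0.1915]
eef_rot: [180.0, -0.0, 65.2]
contact_force: [-1.7, 0.6, 5.5]
width: 0.0115
```

Call:
apply_moves:
  steps:
    - [[0, 0, 0.01, 0, 0, 0, 1], [0, 0, 0.01, 0, 0, 0, 1], [0, 0, 0.01, 0, 0, 0, 1]]

```text
t: 18.38
position: [0.5867, -0.2103, 0.1914]
eef_rot: [180.0, -0.1, 65.2]
contact_force: [-4.5, 2.1, 12.5]
width: 0.0119
```

Seated: the force turned upward at TCP z 0.1915, as expected. I'll relieve the load, then open gently.

Call:
apply_moves:
  steps:
    - [[0, 0, -0.01, 0, 0, 0, 1], [0, 0, -0.015, 0, 0, 0, 1], [0, 0, -0.015, 0, 0, 0, 1]]
  squeeze: 6

```text
t: 18.75
position: [0.587, -0.2103, 0.1914]
eef_rot: [180.0, -0.0, 65.3]
contact_force: [-0.9, 0.4, 3.6]
width: 0.0116
```

Call:
apply_moves:
  steps:
    - [[0, 0, 0, 0, 0, 0, 0.84], [0, 0, 0, 0, 0, 0, 0.8], [0, 0, 0, 0, 0, 0, 0.75], [0, 0, 0, 0, 0, 0, 0.7], [0, 0, 0, 0, 0, 0, 0.6], [0, 0, 0, 0, 0, 0, 0.5], [0, 0, 0, 0, 0, 0, 0.5], [0, 0, 0, 0, 0, 0, 0.5]]

```text
t: 19.75
position: [0.5866, -0.2103, 0.1912]
eef_rot: [180.0, 0.0, 65.2]
contact_force: [-0.8, 0.2, 0.2]
width: 0.0438
```

```bash
python3 -c "
from h import *
plan((.589,-.206,.192),-25)
for n in('side','top'): cv2.imwrite(f'pics/{n}10.png',r.camera(n)[:,:,::-1])
S=cv2.imread('pics/side10.png');T=cv2.imread('pics/top10.png')
cr=lambda I,x,y:cv2.resize(I[y:y+100,x:x+133],None,fx=3,fy=3,interpolation=cv2.INTER_CUBIC)
cv2.imwrite('pics/c10.png',np.hstack([cr(S,370,230),cr(T,380,140)]))
"
```

```text
t 19.75 pos [ 0.5866 -0.2103  0.1912] rpy [180.    0.   65.2] F [-0.8  0.2  0.2] w 0.0438 j [-10.  29.  36.  97. -19.  61.   7.]
shift [ 0.049  0.004 -0.008] turn [0.    0.    0.009]
```

View pics/c10.png

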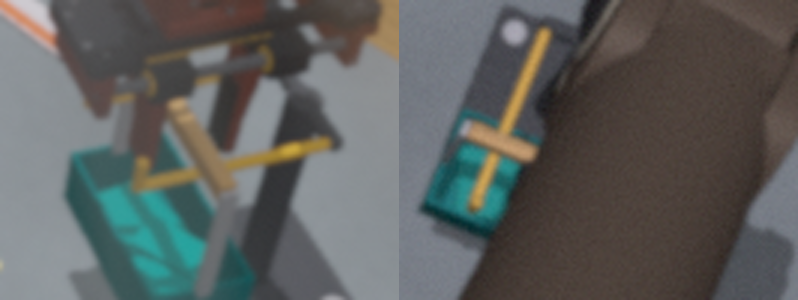

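The jaws are off the bar and the caddy rests on both prongs. I'll retract straight up.

Call:
apply_moves:
  steps:
    - [[0, 0, -0.05, 0, 0, 0, 0.5], [0, 0, -0.12, 0, 0, 0, 0.5], [0, 0, -0.22, 0, 0, 0, 0.5], [0, 0, -0.35, 0, 0, 0, 0.5], [0, 0, -0.5, 0, 0, 0, 0.5], [0, 0, -0.7, 0, 0, 0, 0.5], [0, 0, -0.9, 0, 0, 0, 0.5], [0, 0, -1, 0, 0, 0, 0.5], [0, 0, -1, 0, 0, 0, 0.5]]

```text
t: 20.98
position: [0.5869, -0.2104, 0.292]
eef_rot: [179.9, -0.0, 65.3]
contact_force: [0.2, 0.1, 0.1]
width: 0.0436
```

Call:
apply_moves:
  steps:
    - [[-0.2, -0.3, -0.3, 0, 0, 0, 0.5], [-0.4, -0.6, -0.6, 0, 0, 0, 0.5], [-0.6, -0.9, -0.8, 0, 0, 0, 0.5], [-0.6, -1, -0.8, 0, 0, 0, 0.5], [-0.6, -1, -0.8, 0, 0, 0, 0.5], [-0.6, -1, -0.8, 0, 0, 0, 0.5]]

```text
t: 21.72
position: [0.4715, -0.2219, 0.3701]
eef_rot: [-179.9, 0.0, 65.3]
contact_force: [-0.4, -0.6, 0.4]
width: 0.0437
```

Call:
apply_moves:
  steps:
    - [[-0.4, -0.4, 0, 0, 0, 0, 0.5], [-0.8, -0.8, 0, 0, 0, 0, 0.5], [-1, -1, 0, 0, 0, 0, 0.5], [-1, -1, 0, 0, 0, 0, 0.5], [-1, -1, 0, 0, 0, 0, 0.5], [-1, -1, 0, 0, 0, 0, 0.5], [-1, -1, 0, 0, 0, 0, 0.5]]

```text
t: 22.6
position: [0.3387, -0.2715, 0.3709]
eef_rot: [-180.0, 0.1, 65.3]
contact_force: [-0.1, -0.4, 0.5]
width: 0.0441
```

```bash
python3 -c "
from h import *
for n in('side','top'): cv2.imwrite(f'pics/{n}11.png',r.camera(n)[:,:,::-1])
plan((.589,-.206,.192),-25)
S=cv2.imread('pics/side11.png');T=cv2.imread('pics/top11.png')
cr=lambda I,x,y:cv2.resize(I[y:y+133,x:x+178],None,fx=2.25,fy=2.25,interpolation=cv2.INTER_CUBIC)
a=np.hstack([cr(S,350,220),cr(T,360,120)]);b=np.hstack([cv2.resize(S,(400,300)),cv2.resize(T,(400,300))])
w=min(a.shape[1],800);cv2.imwrite('pics/c11.png',np.vstack([a[:299,:800],b[:, :w][:300,:800]]) if a.shape[1]>=800 else np.vstack([cv2.resize(a,(800,299)),b]))
"
```

```text
t 22.7 pos [ 0.3384 -0.2716  0.371 ] rpy [-180.     0.    65.3] F [ 0.  -0.9 -0.5] w 0.044 j [-14.  -5.  44. 106.   4.  77.   4.]
shift [1.645 2.003 1.787] turn [-0.001  0.001  0.01 ]
```

View pics/c11.png

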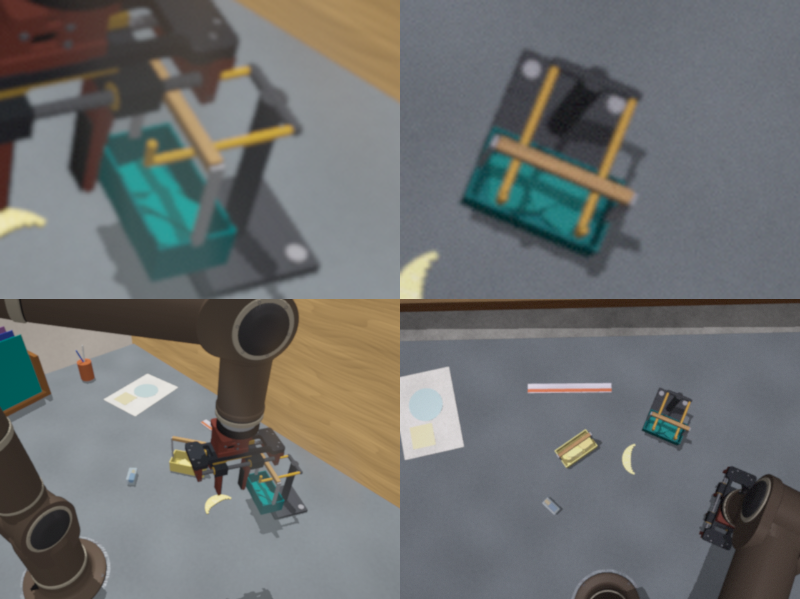

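The top view shows both prongs running under the bar, roughly centred, with the caddy clear of the table. The yellow caddy and crescent look unmoved. I'll wait a second, then compare pictures for stillness.

Call:
apply_moves:
  steps:
    - [[0, 0, 0, 0, 0, 0, 0.5], [0, 0, 0, 0, 0, 0, 0.5], [0, 0, 0, 0, 0, 0, 0.5], [0, 0, 0, 0, 0, 0, 0.5], [0, 0, 0, 0, 0, 0, 0.5], [0, 0, 0, 0, 0, 0, 0.5], [0, 0, 0, 0, 0, 0, 0.5], [0, 0, 0, 0, 0, 0, 0.5]]

```text
t: 23.7
position: [0.338, -0.2718, 0.3711]
eef_rot: [-180.0, -0.0, 65.3]
contact_force: [0.5, 0.6, 0.2]
width: 0.0441
```

```bash
python3 -c "
from h import *
T=r.camera('top');cv2.imwrite('pics/top12.png',T[:,:,::-1])
A=cv2.imread('pics/top11.png')[:,:,::-1].copy();O=cv2.imread('pics/top0.png')[:,:,::-1].copy()
for I in (A,T):
  print('teal',[b[2:] for b in blobs(I,(80,90,30),(100,255,255),(370,160,470,260),60)],'bar',[b for b in blobs(I,(8,75,70),(23,255,255),(390,130,480,240))])
for I in (O,T): print('yel/cres',[b[2:] for b in blobs(I,(20,60,90),(35,255,255),(240,200,385,290),60)])
print(r.get_state()['t'])
"
```

```text
teal [((420.6, 210.4), 1330.0)] bar [([[423.20001220703125, 217.3000030517578], [449.1000061035156, 157.0]], 63.2, (434.1, 188.4), 780.5)]
teal [((420.5, 210.4), 1329.5)] bar [([[423.20001220703125, 217.1999969482422], [449.0, 157.0]], 63.3, (434.2, 188.4), 783.5)]
yel/cres [((285.6, 244.5), 1206.0), ((273.8, 228.0), 363.0)]
yel/cres [((285.6, 244.5), 1205.0), ((273.7, 228.1), 368.5)]
23.75
```

```bash
python3 -c "
from h import *
O=cv2.imread('pics/top0.png');T=cv2.imread('pics/top12.png')
print('crescent patch mean abs diff',cv2.absdiff(O[228:285,352:382],T[228:285,352:382]).mean())
r.close_job()"
```

```text
crescent patch mean abs diff 3.2871345029239767
the job is handed in; nothing more can be done
```

The teal caddy is hanging on the hook with both prongs under its handle, and I handed the job in at about 23.8 s of the 48 s allowed. I pinched the bar mid-length and carried the caddy level above the yellow one. I brought it in over the hook tips, lowered it until the force showed it was seated, then opened the jaws and backed the arm well away.

**Last checks:**
- **Hang:** the caddy hangs level and clear of the table, with the bar near the middle of the prongs.
- **Stillness:** two top pictures about 1 s apart agree to 0.1 pixel.
- **Left alone:** the yellow caddy's position is unchanged to 0.1 pixel. My colour mask missed the crescent, so I compared its picture patch before and after instead. It differs only at about noise level (mean 3.3 of 255).
- **Forces:** the highest reading was about 13 N, while seating the bar, and nothing touched the gripper at the end.

**Disagreement:** the side and top cameras differed by about 5 mm in y. I used the side view for the positions because it matched the gripper's known position within a pixel. The bar also looked about 5 mm off-centre in the grip, so I shifted it 4 mm while inserting, against a clearance of about 21 mm.

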